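# Switch on the potato peeler at its guarded toggle

### The arm

A 6-joint arm with a two-finger parallel gripper is mounted at the origin on the work surface. World frame = base frame: x ahead of the robot, y to its left, z up, the work surface at z = 0. Lengths are in mm, angles in rad, forces in N, time in s.
With the tool pointing down it reaches from about 275 to 750 mm from the base axis. Payload 10.2 kg.
Tool frame: the origin (TCP) lies at the very end of the fingers, on their centre line; the grasp point (between the pads) lies 19 mm behind it (ctrl.pinch_z is the distance from the TCP to the grasp point, in mm); y points along the fingers, z is the direction in which the jaws open and shut, and the axes are right-handed (so a half turn about y gives the same grasp; the last joint's range is limited). The gripper opens to 85 mm and grips with 20 to 120 N. Pads are 22 mm wide; open, the fingers measure 114 mm over their backs; the gripper's body (76 mm by 85 mm) begins 54 mm behind the grasp point. The pads swing forward as they close: fully open they stand 13 mm farther back than shut.
Start: joints at [-1.394, 0.313, 1.498, -0, 1.331, -0.223], TCP at [204.336, -483.609, 231.294] pointing down, gripper open.
Joint ranges: [-2.94, 2.94], [-0.97, 2.17], [0.19, 2.56], [-1.23, 4.37], [0.02, 3.11], [-2.88, 2.88]. Speed limits (rad/s): [2.39, 2.39, 3.01, 3.14, 3.14, 3.14].

### API

Orientations are given as a unit quaternion [w, x, y, z].
In Python, from rig import sense, eyes, ctrl gives the robot as it stands. The module is installed in compiled form; this text tells all that it offers.
- The arm moves only by the shell command python3 -m handwheel 'ROWS' [FORCE]. ROWS is JSON, a list of rows, each an object of numbers: "grip": the finger opening in mm, from 0 to 85.4; "tx", "ty", "tz": the shift along the tool's x, y, z in mm; "wx", "wy", "wz": the turn, a rotation vector about the tool's x, y, z in rad. In form: [{"grip": .., "tx": .., "ty": .., "tz": .., "wx": .., "wy": .., "wz": ..}, ...]. A call has 1 to 10 rows; each row shifts and turns the commanded pose from where the row before left it, along the tool's axes as they then stand; what a row does not reach is not made up. A row lasts 1/12 s, in which the tool goes at most 41.7 mm and 7.16 degrees, less where a joint would pass 70% of its speed; a pose out of reach is approached as far as the arm can. A call is refused whole if a number of a shift passes 41.7 or a number of a turn 0.125, either way. A call with a gripper value outside its range is refused whole. The fingers move at their own pace and stop on an object; FORCE is the grip in N (left out, the last holds). Time passes only in rows, so rows that do not move let the fingers close. It gives the time, the measured TCP pose, the force and the opening at its end, in the units of the state.
- sense(): the state, without advancing time (a new reading comes with each control period).
- eyes.capture(name): name is "side" or "top"; returns a dict with "pixels" (480x640x3 uint8, red, green, blue), "mtx" (3x3 intrinsics, pixels), "dist" ([k1, k2, p1, p2, k3] as OpenCV has them; the pictures are not rectified), "R" (3x3) and "t" (3): a world point X has camera coordinates R X + t. Camera axes: x right, y down, z forward; pixel columns grow to the right and rows downward; lengths in mm; the calibration is good to about 2 mm. A picture is of the moment at which its call begins. There is no depth.
- ctrl.finish_job(): hands the job in, once; it reports no verdict.
The state is a dict: "time_s": time; "joints": joint angles; "dq": joint speeds; "tau": joint torques, N m; "eef_pos": TCP position; "ee_rot": TCP orientation; "force": force on the tool from outside, world axes, zero at the start; "wrist_torque": the same for the moment, N m; "grip_width": opening from 0.0 (shut) to 1.0 (fully open).
Only numpy, scipy, OpenCV 4.12 (cv2) and the standard library are available. Lean on these libraries where they do the work, as an engineer would, in place of code of your own. Each camera call takes 0.05 s, during which the arm holds its last target.

### The job

Switch on the potato peeler: with a fingertip lift the spring-closed guard over its switch up and back, flip the toggle beneath it fully over to the rear, then take the finger away so that the guard drops shut over the switched-on toggle. Grip nothing, and leave the unguarded toggle, the dial and everything else on the table as they are.

Things in the scene. Friction and masses are not known exactly. Their poses are not given: they have to be found in the camera images.
- peeler: Electric potato peeler, fixed to the table: grey base plate 260 x 460 x 20 mm, steel drum (212 mm wide, 340 mm tall) 250 mm to the machine's right (-y) of the guarded switch, low control panels. Origin on the table below the middle of the guard's hinge line. Its x axis points from the machine's front to its back (roughly away from the robot), y to its left, z up.
- guard_hinge (a point): Middle of the guard's hinge line (along the machine's y), 70 mm above the table. The guarded switch sits on a dark upright block 50 mm wide, which runs from 64 mm in front of this line to 20 mm behind it; the block's flat top is 110 mm above the table, 40 mm above the hinge line.
- guard (a joint): Angle of the switch guard: 0 = down over the toggle, grows as its front swings up and back to the machine's rear, 1.2 rad at most. A light spring (under 0.15 N m) shuts it unless held up. A finger with its tip under the brim, 10 to 20 mm above the block's top, swings it up when moved straight back; a tilt of 30 to 45 degrees, tip to the rear, keeps the hand clear.
- guard_brim (a point): Middle of the front edge of the guard's brim, moving with it; shut: 72 mm in front of the hinge line, 149 mm above the table. The guard is a white plastic hood 64 mm wide (52 mm or more inside), top face 151 mm above the table, a lip 6 mm behind the brim's edge hanging to 140 mm, open below that at the front; side cheeks and arms outside the block reach down to the hinge.
- toggle (a joint): Angle of the toggle under the guard: 0 = off, leaning to the machine's front (it starts within 0.1 of that); 0.9 = on, leaning to the back. It stays where it is left and takes about 1.5 N at its end. A steel paddle 22 mm wide, 7 mm thick, reaching 30 mm from its pivot, which lies on the block's top, 12 mm in front of the hinge line, mid-width.
- toggle_tip (a point): Point in the guarded toggle's paddle, 4 mm short of its end; off: 23 mm in front of the hinge line, 133 mm above the table; on: 1 mm in front of the line.
- bare_toggle (a joint): Angle of the unguarded toggle of the same shape on the low left panel, 72 mm to the machine's left of the guarded one, tip 73 mm above the table; 0 = off. Not to be used.
- dial_pointer (a point): Pointer end of the black timer dial on the low right panel, 85 mm to the machine's right of the guarded switch, 94 mm above the table. Not to be used.
- potato_a: Unpeeled potato, about 84 x 54 x 54 mm, lying near the front of the machine; bystander. Origin at its underside's centre.
- potato_b: Unpeeled potato, about 72 x 58 x 58 mm, lying on the table; bystander. Origin at its underside's centre.
- potato_c: Unpeeled potato, about 92 x 60 x 60 mm, lying on the table; bystander. Origin at its underside's centre.
- mug: White mug, 80 mm wide, 90 mm tall, near the machine; bystander. Origin at its underside's centre.
- jar: Glass jar with a lid, 72 mm wide, 110 mm tall; bystander. Origin at its underside's centre.
- bowl: Steel bowl, 150 mm wide, 60 mm tall; bystander. Origin at its underside's centre.
- knife: Small kitchen knife, 195 mm long, on the chopping board; bystander. Origin at its underside's centre.

How it is judged:
By the outcome, as a careful person would: the job done as asked, in the order asked, and still so for the second after the job is handed in, with the robot touching nothing.
It also fails if it takes over 42 s, if anything falls off the work surface, if the arm or the gripper's body presses on something with over 40 N, if the wrist force passes 120 N, or if a joint passes its speed limit or range.

## Working session

There is one attempt and no reset: what is moved stays moved. The work goes in short steps, Python scripts to look and compute and a shell command to move; the robot and the scene stay as the last step left them, time stands still between calls to the robot, and variables do not carry over. Pictures are saved under pics/ and viewed, and the job is handed in when it is done.

```bash
mkdir -p pics
python3 - <<'E'
from rig import sense, eyes, ctrl
import cv2, numpy as np
s=sense(); print(s)
for n in ("side","top"):
    c=eyes.capture(n); cv2.imwrite(f"pics/{n}0.png",c["pixels"][:,:,::-1]); np.savez(f"{n}0.npz",**c)
    print(n,c["mtx"],c["dist"],c["R"],c["t"], -np.array(c["R"]).T@c["t"])
E
```

```text
{'time_s': 0.0, 'joints': array([-1.39439869e+00,  3.13452346e-01,  1.49846351e+00,  1.37528008e-05,
        1.33100749e+00, -2.23423603e-01]), 'dq': array([ 4.74053266e-04,  1.06661502e-03, -5.68133457e-04, -1.45544048e-04,
       -7.31910164e-05, -3.01049215e-04]), 'tau': array([ 6.92815320e-04, -4.12262821e+01, -2.59744620e+01, -1.42637005e-04,
        4.15939852e-03, -4.81698095e-06]), 'eef_pos': array([ 204.29055565, -483.33117469,  230.72393153]), 'ee_rot': array([ 0.14043311, -0.14040154,  0.69349458, -0.69255412]), 'force': array([-0.82782919,  0.03047035, -0.89933792]), 'wrist_torque': array([-0.01458008, -0.00030727, -0.01617433]), 'grip_width': 0.9999942750864066}
side [[540.14718158   0.         324.24894353]
 [  0.         540.14718158 235.10664358]
 [  0.           0.           1.        ]] [-0.02968591  0.          0.          0.          0.        ] [[-0.67871672 -0.73406634  0.02214114]
 [-0.40905503  0.352829   -0.84153769]
 [ 0.60993245 -0.58022264 -0.53974447]] [ 380.37700875  303.37168941 1227.23663632] [-366.26750033  884.25410936  909.270917  ]
top [[570.45221726   0.         321.27758744]
 [  0.         570.45221726 231.78604242]
 [  0.           0.           1.        ]] [0.04393912 0.         0.         0.         0.        ] [[ 0.04183789 -0.99910759 -0.00579761]
 [-0.97537667 -0.03958516 -0.21696399]
 [ 0.21654087  0.01473217 -0.97616239]] [ -13.87179055  553.65208015 1567.19566501] [ 201.23777532  -15.03119252 1649.87960952]
```

View pics/side0.png

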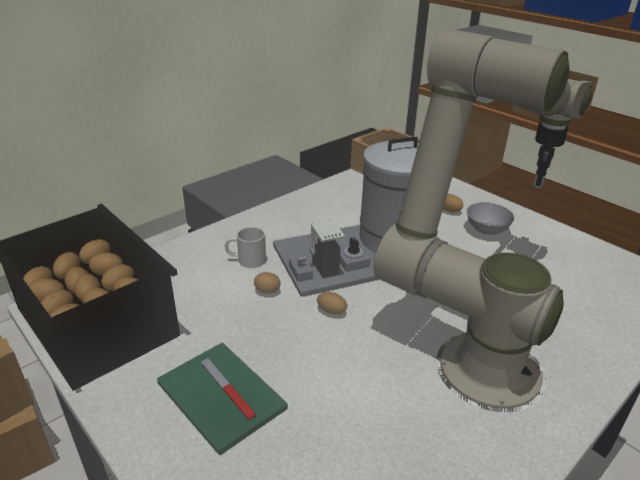

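View pics/top0.png

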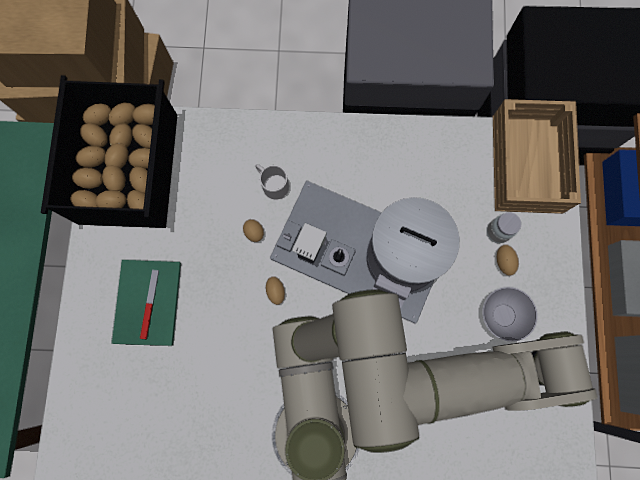

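The side view has the guard at about (327,232), on its dark block. The top view has it at about (309,242), with the drum at (415,240). I'll zoom in on both.

Run:
```python
import cv2, numpy as np
a=cv2.imread("pics/top0.png")[170:330,255:455]; b=cv2.imread("pics/side0.png")[205:305,260:400]
cv2.imwrite("pics/topz.png",cv2.resize(a,None,fx=4,fy=3.75,interpolation=cv2.INTER_CUBIC) if 0 else cv2.resize(a[:150],None,fx=4,fy=4,interpolation=cv2.INTER_CUBIC))
cv2.imwrite("pics/sidez.png",cv2.resize(b,None,fx=5.5,fy=5.5,interpolation=cv2.INTER_CUBIC))
```

```text
(no output)
```

View pics/topz.png

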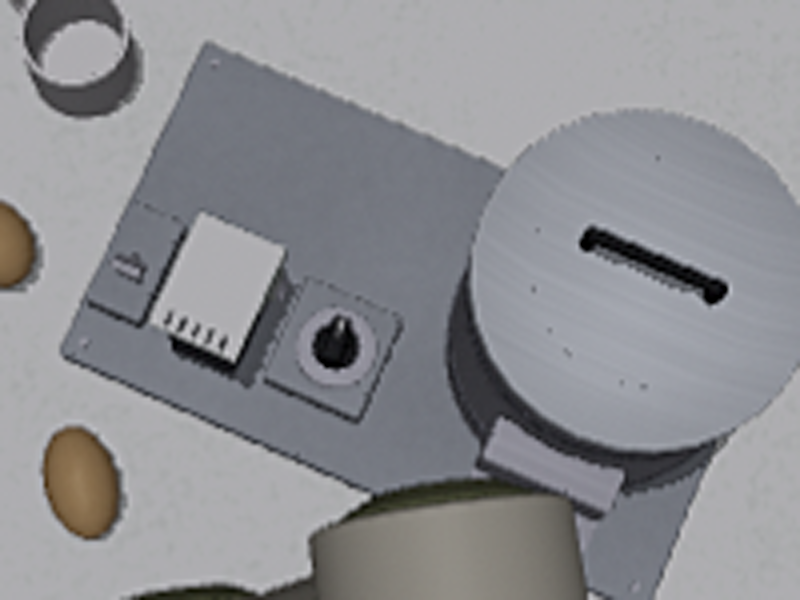

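View pics/sidez.png

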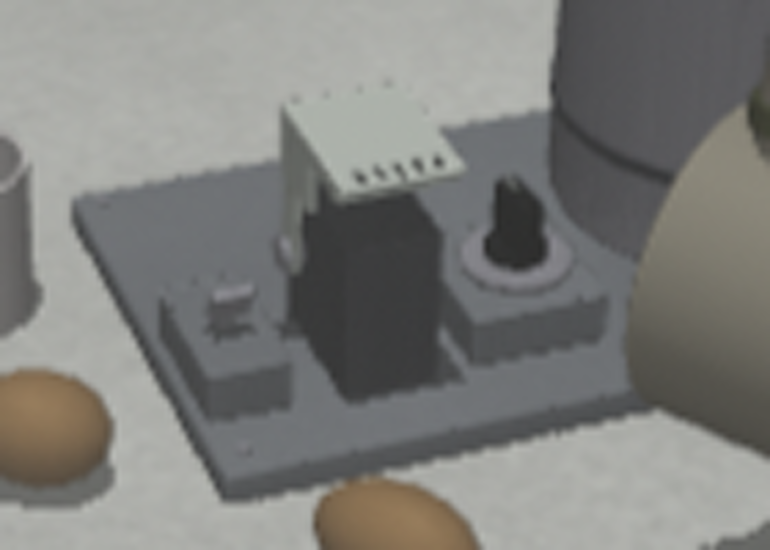

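```bash
cat > h.py <<'E'
import cv2, numpy as np
def ray(c,uv,z):
    p=cv2.undistortPoints(np.array([[uv]],float),np.array(c["mtx"]),np.array(c["dist"]))[0,0]
    R=np.array(c["R"]);t=np.array(c["t"]);C=-R.T@t;d=R.T@np.array([p[0],p[1],1]);return C+d*(z-C[2])/d[2]
def proj(c,X):
    R=np.array(c["R"]);return cv2.projectPoints(np.array(X,float).reshape(-1,3),cv2.Rodrigues(R)[0],np.array(c["t"],float),np.array(c["mtx"]),np.array(c["dist"]))[0].reshape(-1,2)
E
python3 - <<'E'
from h import *
T=dict(np.load("top0.npz"));S=dict(np.load("side0.npz"))
g=T["pixels"].astype(int); m=((g.min(2)>165)).astype(np.uint8); m[:, :288]=0;m[:,330:]=0;m[:218]=0;m[266:]=0
n,l,st,ce=cv2.connectedComponentsWithStats(m); print(st)
k=1+np.argmax(st[1:,4]);cn=max(cv2.findContours((l==k).astype(np.uint8),0,1)[0],key=cv2.contourArea)
print("top minrect",cv2.boxPoints(cv2.minAreaRect(cn)))
f=lambda a,b:(a/4+255-.4,b/4+170-.4)
q=[f(*p) for p in[(203,211),(287,249),(236,363),(152,325)]]
for n,u in zip(("RL","RR","FR","FL"),q): print(n,ray(T,u,151).round(1))
for n,(a,b) in zip(("RL","RR","FR","FL"),[(283,102),(408,84),(465,168),(342,195)]): print(n,ray(S,(a/5.5+260-.4,b/5.5+205-.4),151).round(1))
print("plate corners top")
for n,(a,b) in zip(("RL","FL"),[(208,41),(64,353)]):print(n,ray(T,f(a,b),20).round(1))
for n,(a,b) in zip(("RL","FL"),[(75,203),(226,490)]):print(n,ray(S,(a/5.5+260-.4,b/5.5+205-.4),20).round(1))
for n,u in (("pa",(275,291)),("pb",(253,230)),("mug",(274,181))):print(n,ray(T,u,27).round(0))
E
```

```text
[[     0      0    640    480 306558]
 [   293    223     33     37    642]]
top minrect [[292.17804 249.80823]
 [304.54108 222.60959]
 [325.41095 232.09589]
 [313.0479  259.29453]]
RL [558.1  51.7 151. ]
RR [534.1  -6.1 151. ]
FR [455.1  24.8 151. ]
FL [478.5  82.  151. ]
RL [557.6  55.5 151. ]
RR [530.1  -2.7 151. ]
FR [456.6  30.  151. ]
FL [477.5  89.9 151. ]
plate corners top
RL [719.8  60.   20. ]
FL [479.5 153.1  20. ]
RL [712.2  67.7  20. ]
FL [471.1 166.8  20. ]
pa [383. 134.  27.]
pb [558. 209.  27.]
mug [710. 156.  27.]
```

Run:
```python
from h import *
from rig import sense
from scipy.spatial.transform import Rotation as Ro
s=sense();q=s["ee_rot"];print(Ro.from_quat([q[1],q[2],q[3],q[0]]).as_matrix().round(3))
T=dict(np.load("top0.npz"));S=dict(np.load("side0.npz"))
def P(c):
    K=np.eye(4)[:3];return np.c_[c["R"],c["t"]]
def und(c,p): return cv2.undistortPoints(np.array(p,float).reshape(-1,1,2),c["mtx"],c["dist"]).reshape(-1,2).T
t=[(203,211),(236,363),(152,325),(208,41),(64,353),(337,318)]
s_=[(283,102),(465,168),(342,195),(75,203),(226,490),(512,180)]
tp=[(a/4+254.6,b/4+169.6) for a,b in t];sp=[(a/5.5+259.6,b/5.5+204.6) for a,b in s_]
X=cv2.triangulatePoints(P(T),P(S),und(T,tp),und(S,sp));X=(X[:3]/X[3]).T
print(X.round(1))
print((proj(T,X)-tp).round(1),(proj(S,X)-sp).round(1))
S8=cv2.imread("pics/side0.png")[218:268,300:350];cv2.imwrite("pics/sz.png",cv2.resize(S8,None,fx=12,fy=12,interpolation=cv2.INTER_NEAREST))
```

```text
[[-0.921 -0.     0.389]
 [-0.389  0.001 -0.921]
 [-0.    -1.    -0.001]]
[[559.5  52.5 148.6]
 [457.3  26.2 148.5]
 [481.1  83.7 146. ]
 [722.2  60.3  11.8]
 [482.8 155.3   6.4]
 [497.4 -43.7  93.7]]
[[-0.2 -0.3]
 [-0.5 -0.7]
 [-0.5 -0.6]
 [ 0.   0. ]
 [-0.3 -0.3]
 [ 0.5  0.7]] [[ 0.4  0.1]
 [ 0.8  0.2]
 [ 0.8  0.2]
 [-0.1 -0. ]
 [ 0.4  0.1]
 [-0.8 -0.2]]
```

View pics/sz.png

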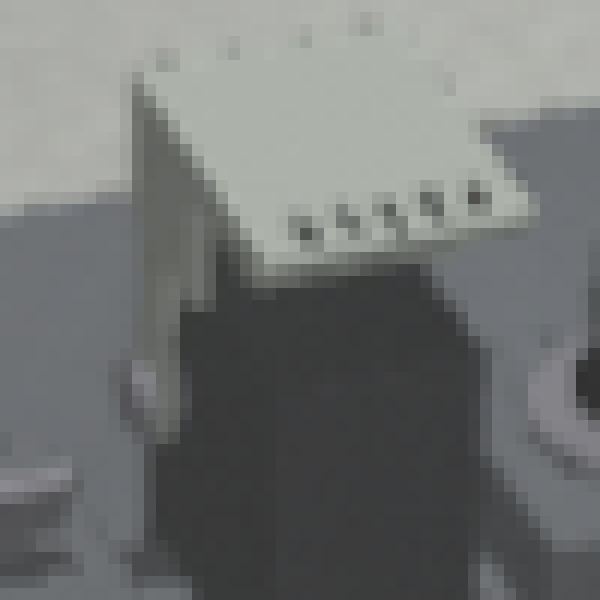

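```bash
python3 - <<'E'
from h import *
T=dict(np.load("top0.npz"))
for z in (100,200,300): print(z,[ray(T,(a/4+254.6,b/4+169.6),z)[:2].round(0) for a,b in[(480,465),(605,517),(550,468),(640,280)]])
print(ray(T,(415,240),340))
E
cat > sim.py <<'E'
import json,sys,numpy as np
from rig import sense
from scipy.spatial.transform import Rotation as Ro
hinge=np.array([535.6,28.4,0]);xm=np.array([.932,-.363,0]);ym=np.array([.363,.932,0])
s=sense();q=s["ee_rot"];R=Ro.from_quat([q[1],q[2],q[3],q[0]]);p=s["eef_pos"]
def rep(p,R):
    d=p-hinge;M=R.as_matrix();print("tcp",p.round(1),"mach",round(d@xm,1),round(d@ym,1),round(p[2],1),"y",M[:,1].round(3),"z",M[:,2].round(3))
    a=M[:,1];print("  tilt deg",np.degrees(np.arctan2(a@xm,-a[2])).round(1),"lat",np.degrees(a@ym).round(1),"z.ym",(M[:,2]@ym).round(4))
if __name__=="__main__":
    print("t",s["time_s"],"j",s["joints"].round(2),"F",s["force"].round(1),"g",round(s["grip_width"],2));rep(p,R)
    # target pose delta in tool axes
    if len(sys.argv)>1:
        x,y,z,th=map(float,sys.argv[1:5]);th=np.radians(th)
        tgt=hinge+x*xm+y*ym+np.array([0,0,z]);a=np.sin(th)*xm-np.cos(th)*np.array([0,0,1]);M=np.c_[np.cross(a,ym),a,ym]
        u,_,v=np.linalg.svd(M);Rt=Ro.from_matrix(u@v)
        print("shift now-axes",R.inv().apply(tgt-p).round(1),"target-axes",Rt.inv().apply(tgt-p).round(1),"turn",(R.inv()*Rt).as_rotvec().round(3))
E
python3 sim.py -120 0 200 40
```

```text
100 [array([ 400., -143.]), array([ 369., -228.]), array([ 400., -191.]), array([ 533., -251.])]
200 [array([ 387., -135.]), array([ 358., -214.]), array([ 387., -179.]), array([ 512., -236.])]
300 [array([ 375., -126.]), array([ 347., -201.]), array([ 375., -168.]), array([ 491., -220.])]
[ 481.02896528 -215.19443815  340.        ]
t 0.1 j [-1.39  0.31  1.5   0.    1.33 -0.22] F [ 0.1 -0.4 -0.2] g 1.0
tcp [ 204.3 -483.4  230.8] mach -123.0 -597.2 230.8 y [-0.     0.001 -1.   ] z [ 0.389 -0.921 -0.001]
  tilt deg -0.0 lat 0.1 z.ym -0.7172
shift now-axes [-418.3   31.4 -426.1] target-axes [-17.5  25.5 597.1] turn [ 0.82  -2.252 -0.334]
```

```bash
python3 -m handwheel '[{"grip":0,"tz":-39,"ty":-8},{"grip":0,"tz":-39,"ty":-8},{"grip":0,"tz":-39,"ty":-8},{"grip":0,"tz":-39,"ty":-8},{"grip":0,"tz":-39,"ty":-8},{"grip":0,"tz":-35,"ty":-8},{"grip":0}]' 20; python3 sim.py
```

```text
t 0.1 j [-1.39  0.31  1.5   0.    1.33 -0.22] F [ 0.1 -0.4 -0.2] g 1.0
tcp [ 204.3 -483.4  230.8] mach -123.0 -597.2 230.8 y [-0.     0.001 -1.   ] z [ 0.389 -0.921 -0.001]
  tilt deg -0.0 lat 0.1 z.ym -0.7172invalid input
```

```bash
python3 -m handwheel '[{"tx":-36,"wy":-0.125},{"tx":-36,"wy":-0.125},{"tx":-36,"wy":-0.125},{"tx":-36,"wy":-0.125},{"tx":-36,"wy":-0.125},{"tx":-36,"wy":-0.125},{"tx":-36,"wy":-0.125},{"tx":-36,"wy":-0.125},{"tx":-36,"wy":-0.125},{"tx":-36,"wy":-0.125}]'; python3 sim.py -140 0 200 40
```

```text
t 0.1 j [-1.39  0.31  1.5   0.    1.33 -0.22] F [ 0.1 -0.4 -0.2] g 1.0
tcp [ 204.3 -483.4  230.8] mach -123.0 -597.2 230.8 y [-0.     0.001 -1.   ] z [ 0.389 -0.921 -0.001]
  tilt deg -0.0 lat 0.1 z.ym -0.7172
shift now-axes [-403.9   31.4 -440. ] target-axes [-32.9  12.6 597.1] turn [ 0.82  -2.252 -0.334]invalid input
```

Both calls came back "invalid input" and the arm hasn't moved. I'll give every key in each row.

```bash
python3 -m handwheel '[{"grip":0,"tx":0,"ty":-8,"tz":-39,"wx":0,"wy":0,"wz":0},{"grip":0,"tx":0,"ty":-8,"tz":-39,"wx":0,"wy":0,"wz":0},{"grip":0,"tx":0,"ty":-8,"tz":-39,"wx":0,"wy":0,"wz":0},{"grip":0,"tx":0,"ty":-8,"tz":-39,"wx":0,"wy":0,"wz":0},{"grip":0,"tx":0,"ty":-8,"tz":-39,"wx":0,"wy":0,"wz":0},{"grip":0,"tx":0,"ty":-8,"tz":-35,"wx":0,"wy":0,"wz":0},{"grip":0,"tx":0,"ty":0,"tz":0,"wx":0,"wy":0,"wz":0}]' 20; python3 sim.py
```

```text
time_s: 0.68
eef_pos: [114.0, -268.3, 280.8]
ee_rot: [-0.14, 0.141, -0.692, 0.694]
force: [-0.5, -2.0, 1.2]
grip_width: 0.011
t 0.6833 j [-1.58 -0.29  1.98 -0.    1.45 -0.41] F [-0.5 -2.   1.2] g 0.01
tcp [ 114.  -268.3  280.8] mach -285.2 -429.6 280.8 y [-0.    -0.004 -1.   ] z [ 0.389 -0.921  0.004]
  tilt deg 0.1 lat -0.2 z.ym -0.7174
```

```bash
python3 -m handwheel '[{"grip":0,"tx":-36,"ty":0,"tz":0,"wx":0,"wy":-0.125,"wz":0},{"grip":0,"tx":-36,"ty":0,"tz":0,"wx":0,"wy":-0.125,"wz":0},{"grip":0,"tx":-36,"ty":0,"tz":0,"wx":0,"wy":-0.125,"wz":0},{"grip":0,"tx":-36,"ty":0,"tz":0,"wx":0,"wy":-0.125,"wz":0},{"grip":0,"tx":-36,"ty":0,"tz":0,"wx":0,"wy":-0.125,"wz":0},{"grip":0,"tx":-36,"ty":0,"tz":0,"wx":0,"wy":-0.125,"wz":0},{"grip":0,"tx":-36,"ty":0,"tz":0,"wx":0,"wy":-0.125,"wz":0},{"grip":0,"tx":-36,"ty":0,"tz":0,"wx":0,"wy":-0.125,"wz":0},{"grip":0,"tx":-36,"ty":0,"tz":0,"wx":0,"wy":-0.125,"wz":0},{"grip":0,"tx":-36,"ty":0,"tz":0,"wx":0,"wy":-0.125,"wz":0}]'; python3 sim.py -140 0 200 40
```

```text
time_s: 1.52
eef_pos: [307.8, 6.7, 279.1]
ee_rot: [0.521, -0.521, 0.478, -0.478]
force: [0.7, 0.2, -0.1]
grip_width: -0.0
t 1.5167 j [-0.37 -0.24  1.95  0.    1.43 -0.45] F [ 0.7  0.2 -0.1] g -0.0
tcp [307.8   6.7 279.1] mach -204.4 -102.9 279.1 y [-0.  0. -1.] z [ 0.996  0.085 -0.   ]
  tilt deg -0.0 lat 0.0 z.ym 0.441
shift now-axes [-63.9  79.1 103.1] target-axes [ -1.6 101.9 102.8] turn [ 0.388 -1.067 -0.624]
```

```bash
python3 -m handwheel '[{"grip":0,"tx":0,"ty":0,"tz":0,"wx":0,"wy":-0.124,"wz":0},{"grip":0,"tx":0,"ty":0,"tz":0,"wx":0,"wy":-0.124,"wz":0},{"grip":0,"tx":0,"ty":0,"tz":0,"wx":0,"wy":-0.124,"wz":0},{"grip":0,"tx":0,"ty":0,"tz":0,"wx":0,"wy":-0.124,"wz":0},{"grip":0,"tx":0,"ty":0,"tz":0,"wx":0,"wy":-0.124,"wz":0},{"grip":0,"tx":0,"ty":0,"tz":0,"wx":0,"wy":-0.124,"wz":0},{"grip":0,"tx":0,"ty":0,"tz":0,"wx":0,"wy":-0.124,"wz":0},{"grip":0,"tx":0,"ty":0,"tz":0,"wx":0,"wy":-0.124,"wz":0},{"grip":0,"tx":0,"ty":0,"tz":0,"wx":0,"wy":-0.122,"wz":0},{"grip":0,"tx":0,"ty":0,"tz":0,"wx":0,"wy":0,"wz":0}]'; python3 sim.py -140 0 200 40
```

```text
time_s: 2.35
eef_pos: [307.6, 5.0, 279.1]
ee_rot: [0.695, -0.695, 0.131, -0.131]
force: [0.4, 0.2, 0.7]
grip_width: 0.005
t 2.35 j [-0.37 -0.24  1.95  0.    1.43 -1.57] F [0.4 0.2 0.7] g 0.0
tcp [307.6   5.  279.1] mach -204.0 -104.6 279.1 y [-0.001  0.    -1.   ] z [0.365 0.931 0.   ]
  tilt deg -0.0 lat 0.0 z.ym 1.0002
shift now-axes [ 63.7  79.  104.7] target-axes [ -1.9 101.6 104.6] turn [ 0.001 -0.002 -0.699]
```

```bash
python3 -m handwheel '[{"grip":0,"tx":20,"ty":0,"tz":35,"wx":0,"wy":0,"wz":0},{"grip":0,"tx":20,"ty":0,"tz":35,"wx":0,"wy":0,"wz":0},{"grip":0,"tx":20,"ty":0,"tz":35,"wx":0,"wy":0,"wz":0},{"grip":0,"tx":0,"ty":0,"tz":0,"wx":0,"wy":0,"wz":-0.117},{"grip":0,"tx":0,"ty":0,"tz":0,"wx":0,"wy":0,"wz":-0.117},{"grip":0,"tx":0,"ty":0,"tz":0,"wx":0,"wy":0,"wz":-0.117},{"grip":0,"tx":0,"ty":0,"tz":0,"wx":0,"wy":0,"wz":-0.117},{"grip":0,"tx":0,"ty":0,"tz":0,"wx":0,"wy":0,"wz":-0.117},{"grip":0,"tx":0,"ty":0,"tz":0,"wx":0,"wy":0,"wz":-0.115},{"grip":0,"tx":0,"ty":0,"tz":0,"wx":0,"wy":0,"wz":0}]'; python3 sim.py -110 0 128 40
```

```text
time_s: 3.18
eef_pos: [399.9, 81.2, 277.3]
ee_rot: [-0.607, 0.698, 0.113, 0.364]
force: [0.8, -0.0, -1.0]
grip_width: -0.002
t 3.1833 j [ 0.1  -0.25  2.12 -0.49  0.69 -0.81] F [ 0.8 -0.  -1. ] g -0.0
tcp [399.9  81.2 277.3] mach -145.6 -0.1 277.3 y [ 0.6   -0.238 -0.764] z [0.37  0.929 0.001]
  tilt deg 40.2 lat -0.2 z.ym 1.0002
shift now-axes [-69.1 137.    0.2] target-axes [-6.870e+01  1.372e+02  1.000e-01] turn [ 0.004 -0.006  0.003]
```

```bash
python3 sim.py -120 0 128 40|tail -1; python3 -m handwheel '[{"grip":0,"tx":-19,"ty":32,"tz":0,"wx":0,"wy":0,"wz":0},{"grip":0,"tx":-19,"ty":32,"tz":0,"wx":0,"wy":0,"wz":0},{"grip":0,"tx":-19,"ty":32,"tz":0,"wx":0,"wy":0,"wz":0},{"grip":0,"tx":-19,"ty":32,"tz":0,"wx":0,"wy":0,"wz":0},{"grip":0,"tx":0,"ty":0,"tz":0,"wx":0,"wy":0,"wz":0}]'; python3 sim.py -110 0 128 40
python3 - <<'E'
from h import *
from rig import eyes,sense
p=sense()["eef_pos"]
for n,(x,y,w,h) in (("side",(270,190,120,100)),("top",(250,190,120,100))):
    c=eyes.capture(n);np.savez(n+"1.npz",**c);uv=proj(c,[p])[0];print(n,uv)
    im=np.ascontiguousarray(c["pixels"][:,:,::-1]);a=cv2.resize(im[y:y+h,x:x+w],None,fx=6,fy=6,interpolation=cv2.INTER_CUBIC)
    u=((uv-[x,y]+.5)*6).astype(int);cv2.circle(a,tuple(map(int,u)),3,(0,0,255),-1);cv2.imwrite(f"pics/{n}1.png",a)
E
```

```text
shift now-axes [-7.670e+01  1.306e+02  1.000e-01] target-axes [-7.640e+01  1.308e+02  1.000e-01] turn [ 0.004 -0.006  0.003]
time_s: 3.6
eef_pos: [422.4, 69.3, 147.9]
ee_rot: [-0.603, 0.701, 0.11, 0.364]
force: [-0.5, 0.4, 0.1]
grip_width: 0.0
t 3.6 j [ 0.06  0.03  2.29 -1.01  0.34 -0.24] F [-0.5  0.4  0.1] g 0.0
tcp [422.4  69.3 147.9] mach -120.3 -3.0 147.9 y [ 0.593 -0.249 -0.766] z [ 0.379  0.926 -0.007]
  tilt deg 40.0 lat -0.9 z.ym 1.0
shift now-axes [-5.  21.8  3.3] target-axes [-5.  21.9  3. ] turn [ 0.016 -0.008  0.   ]
side [342.49448948 247.18098208]
top [296.32954877 271.99934822]
```

View pics/side1.png

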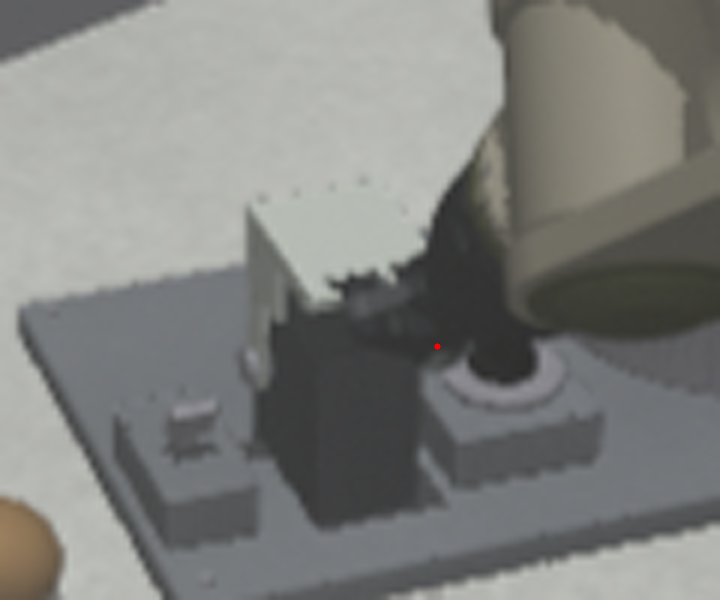

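View pics/top1.png

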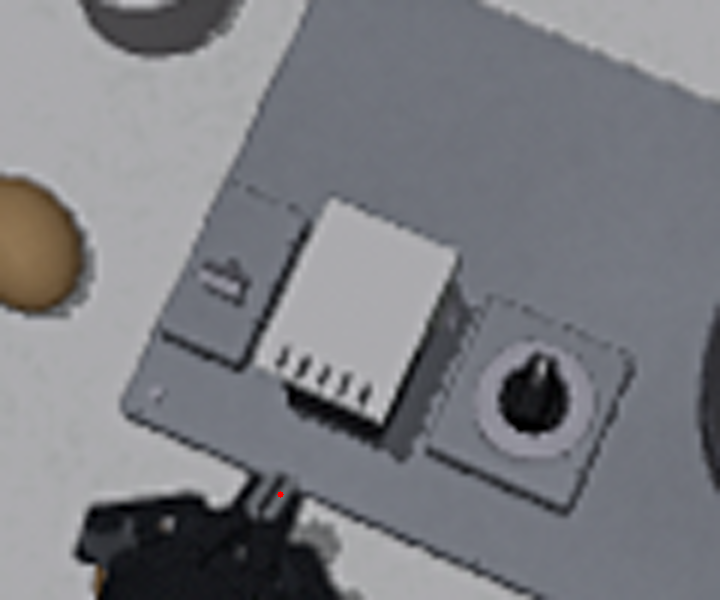

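The side view has the tip in front of the block and below the brim. In the top view the tip, at about crop (277,485), lines up with the guard's mid-line to within about 2 mm. Joint 4 is close to its limit, so I'll cut the tilt to about 33° and then lower.

```bash
python3 -m handwheel '[{"grip":0,"tx":0,"ty":0,"tz":1,"wx":0.008,"wy":-0.004,"wz":0.06},{"grip":0,"tx":0,"ty":0,"tz":2,"wx":0.008,"wy":-0.004,"wz":0.06},{"grip":0,"tx":0,"ty":0,"tz":0,"wx":0,"wy":0,"wz":0}]'; python3 sim.py -105 0 126 33
```

```text
time_s: 3.95
eef_pos: [425.6, 71.8, 154.4]
ee_rot: [-0.622, 0.701, 0.086, 0.338]
force: [1.0, 0.2, 0.5]
grip_width: 0.004
t 3.95 j [ 0.03  0.01  2.23 -0.65  0.39 -0.62] F [1.  0.2 0.5] g 0.0
tcp [425.6  71.8 154.4] mach -118.3 0.6 154.4 y [ 0.541 -0.212 -0.814] z [0.366 0.931 0.001]
  tilt deg 35.5 lat -0.0 z.ym 1.0002
shift now-axes [-5.8 30.8 -0.6] target-axes [-4.4 31.  -0.6] turn [ 0.001 -0.004  0.044]
```

```bash
python3 -m handwheel '[{"grip":0,"tx":-1,"ty":10,"tz":0,"wx":0,"wy":0,"wz":0.02},{"grip":0,"tx":-1,"ty":10,"tz":0,"wx":0,"wy":0,"wz":0.02},{"grip":0,"tx":-2,"ty":10,"tz":-0.5,"wx":0,"wy":0,"wz":0},{"grip":0,"tx":0,"ty":0,"tz":0,"wx":0,"wy":0,"wz":0}]'; python3 sim.py -70 0 126 33
```

```text
time_s: 4.28
eef_pos: [436.5, 65.7, 124.6]
ee_rot: [-0.627, 0.704, 0.072, 0.325]
force: [0.2, -0.4, -0.1]
grip_width: 0.002
t 4.2833 j [ 0.    0.1   2.22 -0.66  0.34 -0.62] F [ 0.2 -0.4 -0.1] g 0.0
tcp [436.5  65.7 124.6] mach -105.9 -1.2 124.6 y [ 0.508 -0.203 -0.837] z [ 0.367  0.93  -0.002]
  tilt deg 33.2 lat -0.3 z.ym 1.0002
shift now-axes [30.7 18.4  1.4] target-axes [30.8 18.4  1.2] turn [ 0.005 -0.003  0.003]
```

```bash
python3 -m handwheel '[{"grip":0,"tx":6.7,"ty":4.1,"tz":0.3,"wx":0,"wy":0,"wz":0},{"grip":0,"tx":6.7,"ty":4.1,"tz":0.3,"wx":0,"wy":0,"wz":0},{"grip":0,"tx":6.7,"ty":4.1,"tz":0.3,"wx":0,"wy":0,"wz":0},{"grip":0,"tx":6.7,"ty":4.1,"tz":0.3,"wx":0,"wy":0,"wz":0},{"grip":0,"tx":6.7,"ty":4.1,"tz":0,"wx":0,"wy":0,"wz":0},{"grip":0,"tx":6.7,"ty":4.1,"tz":0,"wx":0,"wy":0,"wz":0},{"grip":0,"tx":0,"ty":0,"tz":0,"wx":0,"wy":0,"wz":0}]'; python3 sim.py -40 0 126 33
cat > look.py <<'E'
import sys
from h import *
from rig import eyes,sense
p=sense()["eef_pos"];k=sys.argv[1]
for n,(x,y,w,h) in (("side",(270,190,120,100)),("top",(250,190,120,100))):
    c=eyes.capture(n);uv=proj(c,[p])[0]
    im=np.ascontiguousarray(c["pixels"][:,:,::-1]);a=cv2.resize(im[y:y+h,x:x+w],None,fx=6,fy=6,interpolation=cv2.INTER_CUBIC)
    u=((uv-[x,y]+.5)*6).astype(int);cv2.circle(a,tuple(map(int,u)),3,(0,0,255),-1);cv2.imwrite(f"pics/{n}{k}.png",a)
E
python3 look.py 2
```

```text
time_s: 4.87
eef_pos: [481.7, 49.3, 126.1]
ee_rot: [-0.627, 0.704, 0.072, 0.324]
force: [0.0, 0.3, -0.1]
grip_width: -0.003
t 4.8667 j [-0.04  0.18  2.12 -0.57  0.34 -0.75] F [ 0.   0.3 -0.1] g -0.0
tcp [481.7  49.3 126.1] mach -57.8 -0.1 126.1 y [ 0.508 -0.202 -0.837] z [ 0.367  0.93  -0.002]
  tilt deg 33.2 lat -0.2 z.ym 1.0002
shift now-axes [14.8  9.8  0.1] target-axes [14.9  9.7  0.1] turn [ 0.004 -0.002  0.003]
```

View pics/side2.png

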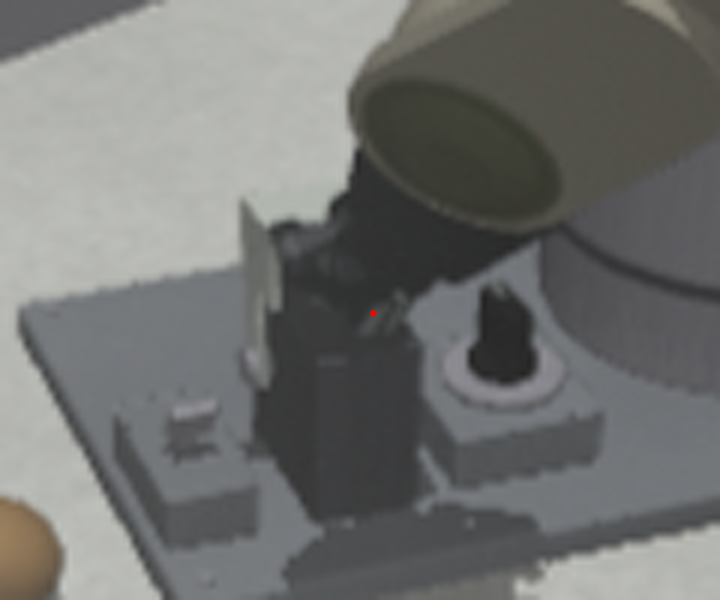

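View pics/top2.png

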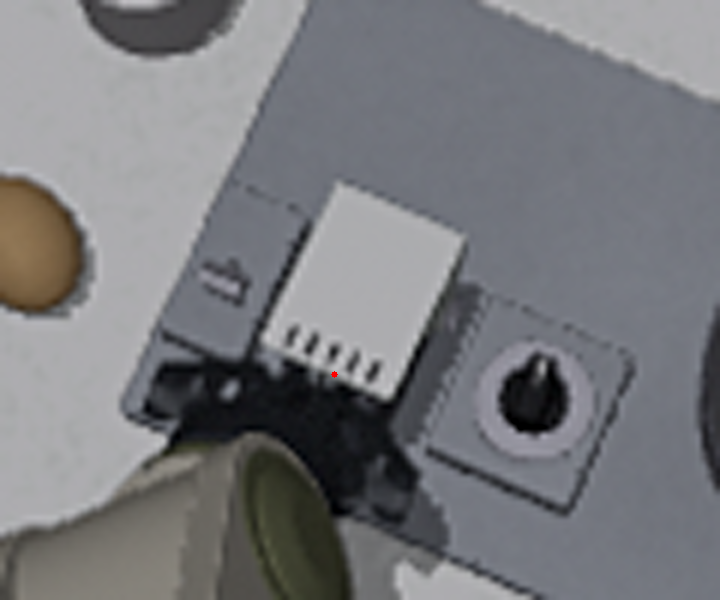

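The guard has begun to swing: its front edge in the top view has moved from crop row about 425 to about 400. The finger is centred. I'll continue straight back.

```bash
python3 -m handwheel '[{"grip":0,"tx":4.2,"ty":2.7,"tz":0,"wx":0,"wy":0,"wz":0},{"grip":0,"tx":4.2,"ty":2.7,"tz":0,"wx":0,"wy":0,"wz":0},{"grip":0,"tx":4.2,"ty":2.7,"tz":0,"wx":0,"wy":0,"wz":0},{"grip":0,"tx":4.2,"ty":2.7,"tz":0,"wx":0,"wy":0,"wz":0},{"grip":0,"tx":0,"ty":0,"tz":0,"wx":0,"wy":0,"wz":0}]'; python3 sim.py -20 0 126 33; python3 -m handwheel '[{"grip":0,"tx":2.6,"ty":1.7,"tz":0,"wx":0,"wy":0,"wz":0},{"grip":0,"tx":2.6,"ty":1.7,"tz":0,"wx":0,"wy":0,"wz":0},{"grip":0,"tx":2.6,"ty":1.7,"tz":0,"wx":0,"wy":0,"wz":0},{"grip":0,"tx":2.6,"ty":1.7,"tz":0,"wx":0,"wy":0,"wz":0},{"grip":0,"tx":2.6,"ty":1.7,"tz":0,"wx":0,"wy":0,"wz":0},{"grip":0,"tx":0,"ty":0,"tz":0,"wx":0,"wy":0,"wz":0}]'; python3 sim.py -14 0 126 33;python3 look.py 3
```

```text
time_s: 5.38
eef_pos: [499.9, 42.2, 126.1]
ee_rot: [-0.628, 0.704, 0.072, 0.324]
force: [1.1, 0.0, -0.1]
grip_width: -0.001
t 5.3833 j [-0.06  0.21  2.08 -0.53  0.34 -0.8 ] F [ 1.1  0.  -0.1] g -0.0
tcp [499.9  42.2 126.1] mach -38.3 -0.1 126.1 y [ 0.508 -0.202 -0.837] z [ 0.366  0.93  -0.002]
  tilt deg 33.2 lat -0.2 z.ym 1.0002
shift now-axes [15.2 10.1  0.1] target-axes [15.3 10.1  0.1] turn [ 0.004 -0.002  0.003]
time_s: 5.88
eef_pos: [514.0, 36.7, 126.0]
ee_rot: [-0.628, 0.704, 0.072, 0.324]
force: [0.0, 0.9, -0.0]
grip_width: 0.001
t 5.8833 j [-0.07  0.23  2.05 -0.51  0.34 -0.84] F [ 0.   0.9 -0. ] g 0.0
tcp [514.   36.7 126. ] mach -23.1 -0.1 126.0 y [ 0.508 -0.202 -0.837] z [ 0.366  0.931 -0.002]
  tilt deg 33.1 lat -0.2 z.ym 1.0002
shift now-axes [7.6 5.  0.1] target-axes [7.6 5.  0.1] turn [ 0.004 -0.002  0.002]
```

View pics/side3.png

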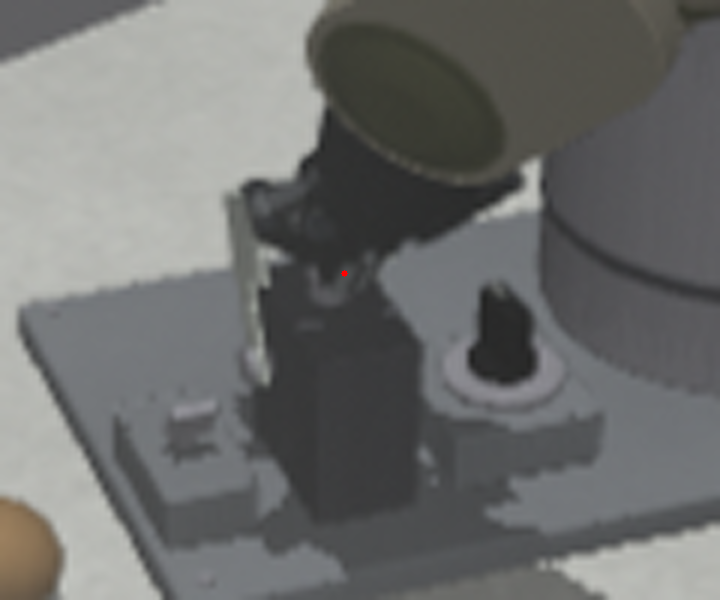

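View pics/top3.png

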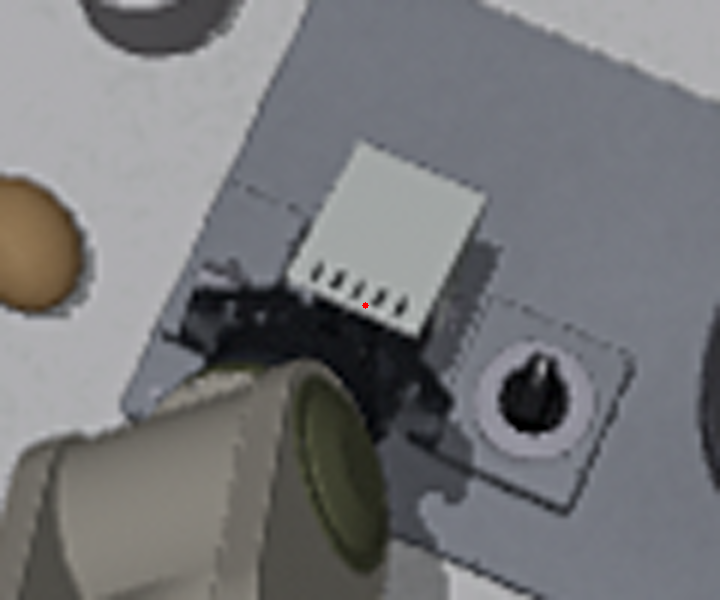

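The guard is well up: brim mid at about crop (355,300) in the top view, finger centred. Next I'll push the toggle over in small steps and watch the force.

```bash
python3 -m handwheel '[{"grip":0,"tx":1.7,"ty":1.1,"tz":0,"wx":0,"wy":0,"wz":0},{"grip":0,"tx":1.7,"ty":1.1,"tz":0,"wx":0,"wy":0,"wz":0},{"grip":0,"tx":1.7,"ty":1.1,"tz":0,"wx":0,"wy":0,"wz":0},{"grip":0,"tx":1.7,"ty":1.1,"tz":0,"wx":0,"wy":0,"wz":0},{"grip":0,"tx":0,"ty":0,"tz":0,"wx":0,"wy":0,"wz":0}]'; python3 sim.py -10 0 126 33; python3 -m handwheel '[{"grip":0,"tx":0.8,"ty":0.5,"tz":0,"wx":0,"wy":0,"wz":0},{"grip":0,"tx":0.8,"ty":0.5,"tz":0,"wx":0,"wy":0,"wz":0}]';  python3 -m handwheel '[{"grip":0,"tx":0.8,"ty":0.5,"tz":0,"wx":0,"wy":0,"wz":0},{"grip":0,"tx":0.8,"ty":0.5,"tz":0,"wx":0,"wy":0,"wz":0}]'; python3 sim.py -10 0 126 33
```

```text
time_s: 6.4
eef_pos: [521.2, 33.8, 125.8]
ee_rot: [-0.628, 0.704, 0.072, 0.324]
force: [-0.8, 0.6, -0.3]
grip_width: 0.004
t 6.4 j [-0.08  0.24  2.03 -0.49  0.35 -0.85] F [-0.8  0.6 -0.3] g 0.0
tcp [521.2  33.8 125.8] mach -15.4 -0.2 125.8 y [ 0.508 -0.202 -0.838] z [ 0.366  0.931 -0.002]
  tilt deg 33.1 lat -0.2 z.ym 1.0002
shift now-axes [4.6 2.8 0.2] target-axes [4.6 2.8 0.2] turn [ 0.004 -0.001  0.002]
time_s: 6.57
eef_pos: [522.7, 33.2, 125.8]
ee_rot: [-0.628, 0.704, 0.072, 0.324]
force: [-2.7, 0.8, -0.6]
grip_width: 0.001
time_s: 6.73
eef_pos: [523.2, 32.9, 125.5]
ee_rot: [-0.628, 0.705, 0.071, 0.323]
force: [-20.0, 9.9, 12.4]
grip_width: 0.0
t 6.7333 j [-0.08  0.25  2.03 -0.49  0.35 -0.86] F [-20.    9.9  12.4] g 0.0
tcp [523.2  32.9 125.5] mach -13.2 -0.3 125.5 y [ 0.505 -0.202 -0.839] z [ 0.366  0.931 -0.003]
  tilt deg 33.0 lat -0.3 z.ym 1.0002
shift now-axes [3.  1.3 0.3] target-axes [3.  1.3 0.3] turn [ 0.005 -0.001 -0.001]
```

The force rose sharply, to about 25 N at x = −13 mm. That is where I expected the toggle's rear stop (about −14), so I'll retreat along the same line.

```bash
python3 -m handwheel '[{"grip":0,"tx":-2.5,"ty":-1.6,"tz":0,"wx":0,"wy":0,"wz":0},{"grip":0,"tx":-4.2,"ty":-2.7,"tz":0,"wx":0,"wy":0,"wz":0},{"grip":0,"tx":-4.2,"ty":-2.7,"tz":0,"wx":0,"wy":0,"wz":0},{"grip":0,"tx":-4.2,"ty":-2.7,"tz":0,"wx":0,"wy":0,"wz":0},{"grip":0,"tx":0,"ty":0,"tz":0,"wx":0,"wy":0,"wz":0}]'; python3 sim.py -110 0 126 33;python3 look.py 4
```

```text
time_s: 7.15
eef_pos: [507.2, 39.5, 126.0]
ee_rot: [-0.628, 0.704, 0.072, 0.324]
force: [-0.7, 0.7, 0.6]
grip_width: 0.001
t 7.15 j [-0.07  0.22  2.07 -0.52  0.34 -0.82] F [-0.7  0.7  0.6] g 0.0
tcp [507.2  39.5 126. ] mach -30.5 -0.0 126.0 y [ 0.508 -0.202 -0.837] z [ 0.366  0.931 -0.002]
  tilt deg 33.1 lat -0.2 z.ym 1.0002
shift now-axes [-66.6 -43.4  -0.2] target-axes [-66.7 -43.3   0. ] turn [ 0.004 -0.001  0.002]
```

View pics/side4.png

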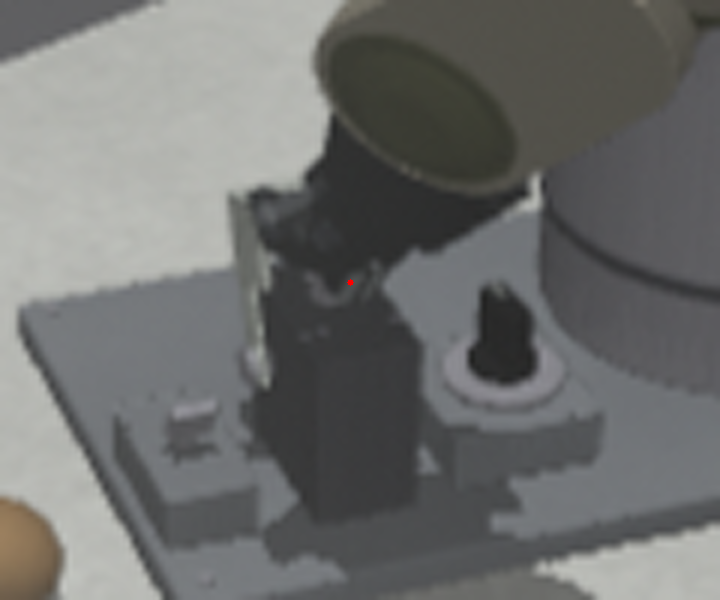

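The push-back on the tool was (−22 along the machine's x, +12 up). That matches the normal of the paddle's front face when it leans 0.45 rad to the rear, so the toggle is on its rear stop. I'll withdraw fully.

```bash
python3 -m handwheel '[{"grip":0,"tx":-6.7,"ty":-4.4,"tz":0,"wx":0,"wy":0,"wz":0},{"grip":0,"tx":-6.7,"ty":-4.4,"tz":0,"wx":0,"wy":0,"wz":0},{"grip":0,"tx":-6.7,"ty":-4.4,"tz":0,"wx":0,"wy":0,"wz":0},{"grip":0,"tx":-6.7,"ty":-4.4,"tz":0,"wx":0,"wy":0,"wz":0},{"grip":0,"tx":-6.7,"ty":-4.4,"tz":0,"wx":0,"wy":0,"wz":0},{"grip":0,"tx":-6.7,"ty":-4.4,"tz":0,"wx":0,"wy":0,"wz":0},{"grip":0,"tx":-6.7,"ty":-4.4,"tz":0,"wx":0,"wy":0,"wz":0},{"grip":0,"tx":-6.7,"ty":-4.4,"tz":0,"wx":0,"wy":0,"wz":0},{"grip":0,"tx":-6.7,"ty":-4.4,"tz":0,"wx":0,"wy":0,"wz":0},{"grip":0,"tx":-6.7,"ty":-4.4,"tz":0,"wx":0,"wy":0,"wz":0}]'; python3 sim.py -160 0 200 33;python3 look.py 5
```

```text
time_s: 8.08
eef_pos: [432.5, 68.7, 126.2]
ee_rot: [-0.628, 0.704, 0.072, 0.324]
force: [1.3, 0.6, -0.2]
grip_width: 0.001
t 8.0833 j [ 0.01  0.09  2.23 -0.65  0.35 -0.62] F [ 1.3  0.6 -0.2] g 0.0
tcp [432.5  68.7 126.2] mach -110.8 0.2 126.2 y [ 0.508 -0.202 -0.837] z [ 0.366  0.931 -0.002]
  tilt deg 33.1 lat -0.2 z.ym 1.0002
shift now-axes [ -1.  -88.7  -0.5] target-axes [ -1.1 -88.7  -0.2] turn [ 0.004 -0.001  0.002]
```

View pics/top5.png

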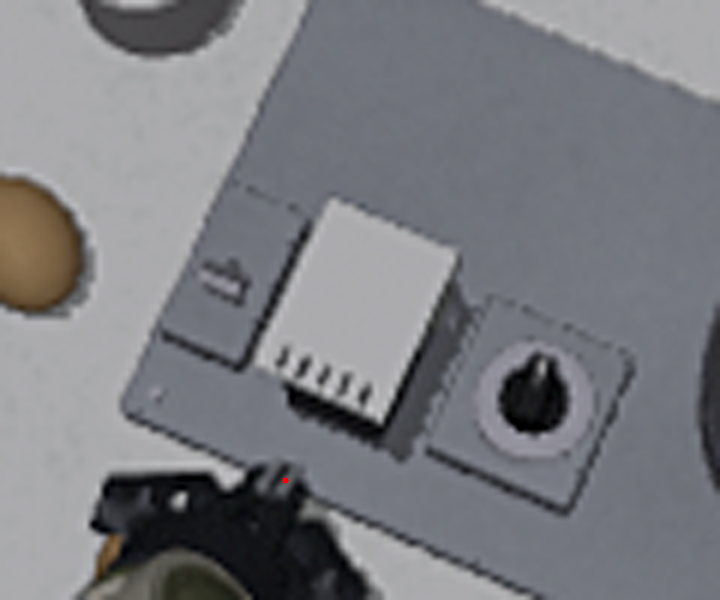

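View pics/side5.png

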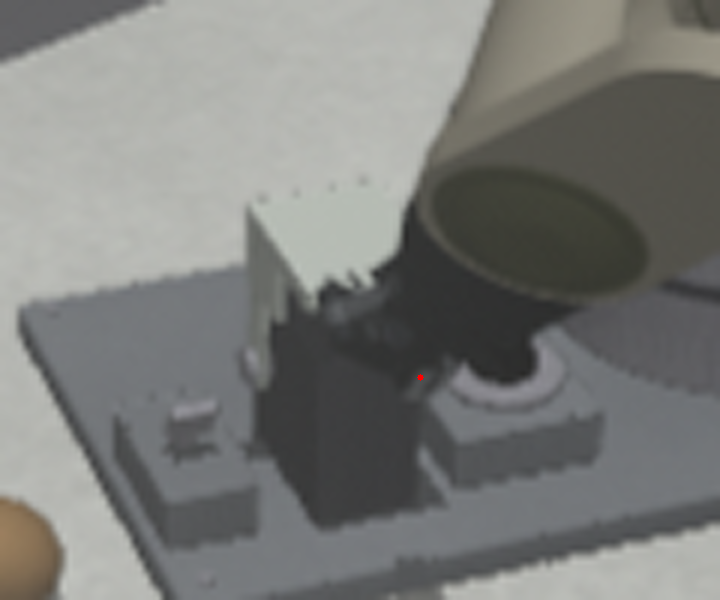

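The guard is shut: both views show it exactly where it was before the job. I'll back off along the tool axis and make a final check.

```bash
python3 -m handwheel '[{"grip":0,"tx":0,"ty":-20,"tz":0,"wx":0,"wy":0,"wz":0},{"grip":0,"tx":0,"ty":-30,"tz":0,"wx":0,"wy":0,"wz":0},{"grip":0,"tx":0,"ty":-30,"tz":0,"wx":0,"wy":0,"wz":0},{"grip":0,"tx":0,"ty":-15,"tz":0,"wx":0,"wy":0,"wz":0},{"grip":0,"tx":0,"ty":0,"tz":0,"wx":0,"wy":0,"wz":0},{"grip":0,"tx":0,"ty":0,"tz":0,"wx":0,"wy":0,"wz":0},{"grip":0,"tx":0,"ty":0,"tz":0,"wx":0,"wy":0,"wz":0}]'; python3 sim.py
python3 - <<'E'
from h import *
from rig import eyes
for n in("side","top"):
    c=eyes.capture(n);cv2.imwrite(f"pics/{n}9.png",c["pixels"][:,:,::-1])
    a=np.load(n+"0.npz")["pixels"].astype(int);d=abs(a-c["pixels"]).max(2)>40
    ys,xs=(slice(228,275),slice(300,330)) if n=="side" else (slice(215,265),slice(285,330))
    print(n,"changed px on switch region",d[ys,xs].sum())
E
```

```text
time_s: 8.77
eef_pos: [385.1, 87.4, 204.8]
ee_rot: [-0.628, 0.705, 0.071, 0.324]
force: [-0.0, -0.3, 0.3]
grip_width: -0.002
t 8.7667 j [ 0.09 -0.16  2.2  -0.44  0.62 -0.81] F [-0.  -0.3  0.3] g -0.0
tcp [385.1  87.4 204.8] mach -161.7 0.4 204.8 y [ 0.507 -0.202 -0.838] z [ 0.366  0.931 -0.003]
  tilt deg 33.1 lat -0.3 z.ym 1.0002
side changed px on switch region 0
top changed px on switch region 0
```

View pics/side9.png

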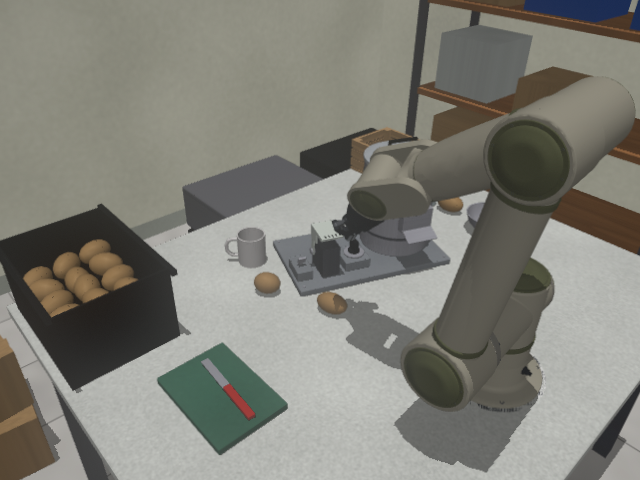

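View pics/top9.png

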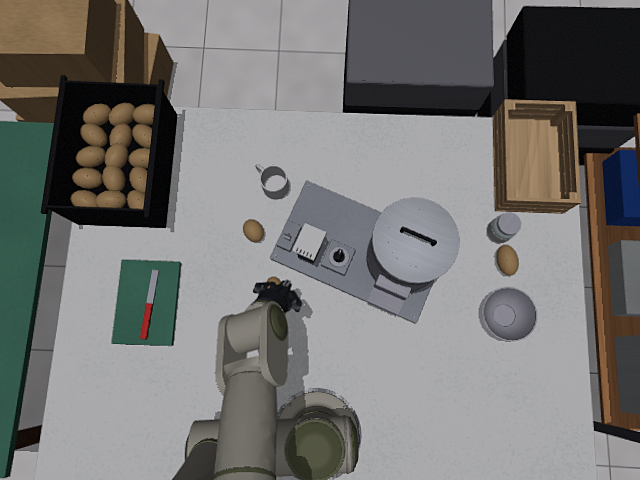

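The side view (guard at (326,233)) and the top view (guard at (309,242)) both show it shut, and the bare toggle, dial, potatoes and mug look unmoved. Nothing touches the robot, so I'll hand in.

```bash
python3 -c "
from rig import ctrl
print(ctrl.finish_job())"
```

```text
the job is handed in; nothing more can be done
None
```

The peeler should now be switched on with its guard shut, and the job is handed in at about 9 s. The one thing I couldn't see directly is the guarded toggle, because the hand or the hood hid it throughout.

**What I did:** With the gripper closed and tilted about 33°, I put the fingertip under the brim and moved it straight back. That swung the guard up and pushed the toggle over to its rear stop. I then withdrew along the same line, and the guard dropped shut.

**Toggle:** I judge it fully on from the touch:
- The force rose sharply to about 25 N, with the fingertip 13 mm in front of the hinge line. I expected the stop at about 14 mm.
- The force pointed the way the paddle's face would push back when leaning fully to the rear.

**Last checks:**
- **Guard:** the area around the switch shows no changed pixels in either camera compared with the start, so the guard is fully shut.
- **Other items:** the bare toggle, the dial and the other things in view look unmoved. The arm partly hides potato_a in the top view and the bowl in the side view, but each is clear in the other camera. The jar I could check only from the top.
- **Robot:** it reads no contact force and stands about 90 mm in front of the guard.

My first two move commands were refused as "invalid input" because I had left keys out of the rows; nothing moved.

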